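# Post the old airstone through the spring flap of the spares bin

### The arm

A 7-joint arm with a two-finger parallel gripper is mounted at the origin on the work surface. World frame = base frame: x ahead of the robot, y to its left, z up, the work surface at z = 0. Lengths are in m, angles in rad, forces in N, time in s.
With the tool pointing down it reaches from about 0.35 to 0.9 m from the base axis. Payload 8.1 kg.
Tool frame: the origin (TCP) lies at the very end of the fingers, on their centre line; the grasp point (between the pads) lies 19 mm behind it (env.pinch_z is the distance from the TCP to the grasp point, in m); z points along the fingers, y is the line along which they close (so a half turn about z gives the same grasp; the last joint's range is limited). The gripper opens to 92 mm and grips with 3 to 60 N. Pads are 19 mm wide; open, the fingers measure 130 mm over their backs; the gripper's body (75 mm by 190 mm) begins 47 mm behind the grasp point.
Start: joints at [-1.302, 0.434, 0.025, 1.573, -0.012, 1.134, -0.075], TCP at [0.227, 0.582, 0.227] pointing down, gripper open.
Joint ranges: [-2.62, 2.62], [-0.44, 2.09], [-1.27, 1.32], [0.08, 2.57], [-1.32, 4.46], [0.12, 2], [-2.74, 2.74]. Speed limits (rad/s): [2.22, 2.22, 3.01, 3.01, 3.14, 3.14, 3.14].

### API

Orientations are given as a rotation vector (axis times angle).
In Python, from station import env gives the robot as it stands.
- The arm moves only by the tool send_rows, never from a script. Its argument "motion" is text: rows parted by semicolons, each of 7 numbers parted by spaces: the turn, a rotation vector about the tool's x, y, z in degrees, then the shift along the tool's x, y, z in mm, then the closure, from 0 (fully open) to 1 (shut). In form: rx ry rz tx ty tz fingers; .... A call has 1 to 8 rows; each row shifts and turns the commanded pose from where the row before left it, along the tool's axes as they then stand; what a row does not reach is not made up. A row lasts 1/10 s, in which the tool goes at most 50 mm and 8.59 degrees, less where a joint would pass 70% of its speed; a pose out of reach is approached as far as the arm can. A call is refused whole if a number of a shift passes 50 or a number of a turn 8.59, either way. A call with a gripper value outside its range is refused whole. The fingers move at their own pace and stop on an object; "force" is the grip in N (left out, the last holds). Time passes only in rows, so rows that do not move let the fingers close. It gives the time, the measured TCP pose, the force, the opening and the grip force at its end, in the units of the state.
- env.get_state(): the state, without advancing time (a new reading comes with each control period).
- env.grab_frame(name): name is "scene" or "top" or "wrist"; returns a dict with "frame" (384x512x3 uint8, red, green, blue), "depth" (384x512 float32, m along the optical axis (not along the pixel's ray), 0 where there is no reading), "camera_matrix" (3x3 intrinsics, pixels), "extrinsics" (4x4, takes a point from world to camera coordinates). Camera axes: x right, y down, z forward; pixel columns grow to the right and rows downward; lengths in m; the calibration is good to about 2 mm. A picture is of the moment at which its call begins.
- env.job_done(): hands the job in; it is judged then, once.
The state is a dict: "clock": time; "qpos": joint angles; "joint_velocities": joint speeds; "effort": joint torques, N m; "tcp_pos": TCP position; "ee_rot": TCP orientation; "contact_force": force on the tool from outside, world axes, zero at the start; "moment": the same for the moment, N m; "width": finger opening in m; "grip_force": force on a finger pad.
Only numpy, scipy, OpenCV 4.12 (cv2) and the standard library are available. Lean on these libraries where they do the work, as an engineer would, in place of code of your own. Each camera call takes 0.05 s, during which the arm holds its last target. There are 200 camera calls.

### The job

Post the round ceramic airstone into the spares bin: push the bin's spring flap well down with one fingertip and hold it there, and with the other finger gently slide the airstone along the ledge and over the edge, so that it drops inside; then withdraw and let the flap swing shut. Only push the airstone: do not pinch or lift it, and do not slide it onto a shut flap. Leave the pump, feeding ring, check valve and tweezers where they are.

Things in the scene. Friction and masses are not known exactly. Their poses are not given: they have to be found in the camera images.
- bin: White plastic spares bin, fixed to the shelf: 210 mm long (its x), 84 wide (y), 125 high to its flat top. Origin at the centre of its underside, z up. The airstone must travel along its +x (roughly towards the robot). Side walls 5 mm thick rise 6 mm above the top as kerbs, 74 mm apart. Inside, one hollow space, under the ledge too, with a 5 mm floor.
- ledge_edge (a point): Middle of the ledge's edge, on the bin's top: bin x=-10 mm, y=0, z=125 mm; axes as the bin's. The ledge (5 mm thick) runs from bin x=-105 to -10 mm; then the open mouth, which the flap covers, to x=+85; then a strip of deck to x=+105.
- flap_hinge (a point): Middle of the flap's hinge line: bin x=+85 mm, y=0, z=123 mm, the line along the bin's y; axes as the bin's. The grey plastic flap (92 x 68 x 4 mm) lies flush with the top when shut and reaches from here back to the ledge. A finger pressing to a given depth opens it farther the nearer it is to the hinge.
- flap (a joint): Angle of the flap: 0 = shut and level, 1.3 rad = stop; it only swings down into the bin, its free end being the one at the ledge. A spring shuts it: about 0.06 N m holds it shut, rising by 0.12 N m per rad (2 to 3 N from a finger halfway along). The airstone's weight does not open it.
- airstone: Squat blue ceramic disc, 30 mm across and 16 mm high, with a white hose nozzle 6 mm across standing 12 mm up from the middle of its top; about 35 g. Origin at the centre of its underside, z up. It stands on the bin's ledge, its centre 20 to 32 mm short of the mouth's edge and up to 10 mm off the middle.
- pump: Bystander: grey plastic air pump, 110 x 70 x 52 mm, with a hose spout and a dial. Origin at the centre of its underside. On the shelf.
- feeding_ring: Bystander: green plastic feeding ring, 80 mm across, 12 mm high. Origin at the centre of its underside. On the shelf.
- check_valve: Bystander: small clear plastic check valve, standing upright, 22 mm across and 34 mm high. Origin at the centre of its underside. On the shelf.
- tweezers: Bystander: steel aquascaping tweezers lying flat, 210 mm long, 9 mm high. Origin at the middle of the length. On the shelf.
Mind the look-alikes: they are no part of the job. What is shaped like the airstone but pink or yellow is not meant.

How it is judged:
On the way, in this order (a step that is already met when the one before it is completed fails the run):
1. A finger holds the flap down (over 0.3 rad) while the airstone still stands on the ledge (value of joint flap above 0.3 rad and contact force between the fingers and flap above 0.2 N and x of airstone in the frame of bin below -0.01 m and z of airstone in the frame of bin above 0.118 m), for 0.2 s.
2. The airstone drops into the bin (over 35 mm below the top) past the held-down flap (z of airstone in the frame of bin below 0.09 m and value of joint flap above 0.2 rad), for 0.02 s.
At the end, for the whole second after the job is handed in: The airstone lies at rest inside the bin (its origin less than 60 mm above the bin's underside) and the flap is shut to within 0.08 rad (z of airstone in the frame of bin between -0.005 and 0.06 m and x of airstone in the frame of bin between -0.105 and 0.105 m and y of airstone in the frame of bin between -0.042 and 0.042 m and linear speed of airstone below 0.03 m/s and value of joint flap below 0.08 rad); the robot touches nothing.
It fails at once if the airstone is lifted more than 15 mm off the ledge (z of airstone in the frame of bin above 0.14 m).
It fails at once if the airstone is pinched or shoved hard (over 15 N from the fingers) (contact force between the fingers and airstone above 15 N).
It fails at once if the airstone is slid out over the mouth with the flap shut (under 0.2 rad) (x of airstone in the frame of bin above -0.006 m and z of airstone in the frame of bin above 0.115 m and value of joint flap below 0.2 rad).
It fails at once if the pump, feeding ring, check valve or tweezers is moved more than 20 mm (distance of any of pump, feeding_ring, check_valve, tweezers from where it was at the start of the episode above 0.02 m).
It also fails if it takes over 32 s, if anything falls off the work surface, if the arm or the gripper's body presses on something with over 40 N, if the wrist force passes 120 N, or if a joint passes its speed limit or range.

## Working session

There is one attempt and no reset: what is moved stays moved. The work goes in short steps, Python scripts to look and compute and a tool call to move; the robot and the scene stay as the last step left them, time stands still between calls to the robot, and variables do not carry over. Pictures are saved under pics/ and viewed, at most 10 in all, crops included, and the job is handed in when it is done.

Besides the shell and the picture viewer there is one more tool, called in YAML: its name, and indented under it one key for each argument. send_rows: Moves the arm, as the interface text tells. Its arguments: {"type":"object","properties":{"motion":{"type":"string"},"force":{"type":"number"}},"required":["motion"]}

```bash
mkdir -p pics; ls
python3 - <<'E'
from station import env
import cv2,numpy as np
s=env.get_state();print(s['clock'],s['tcp_pos'],s['ee_rot'],s['width'],env.pinch_z)
for n in('scene','top'):
    f=env.grab_frame(n);np.savez(f'/tmp/{n}.npz',**f)
    cv2.imwrite(f'pics/{n}.png',cv2.resize(f['frame'][:,:,::-1],(768,576)))
E
```

```text
pics
0.0 [0.22692586 0.58180475 0.22595708] [-5.80720720e-01 -3.08731392e+00  2.43320322e-03] 0.09185365933570507 0.0188
```

View pics/scene.png

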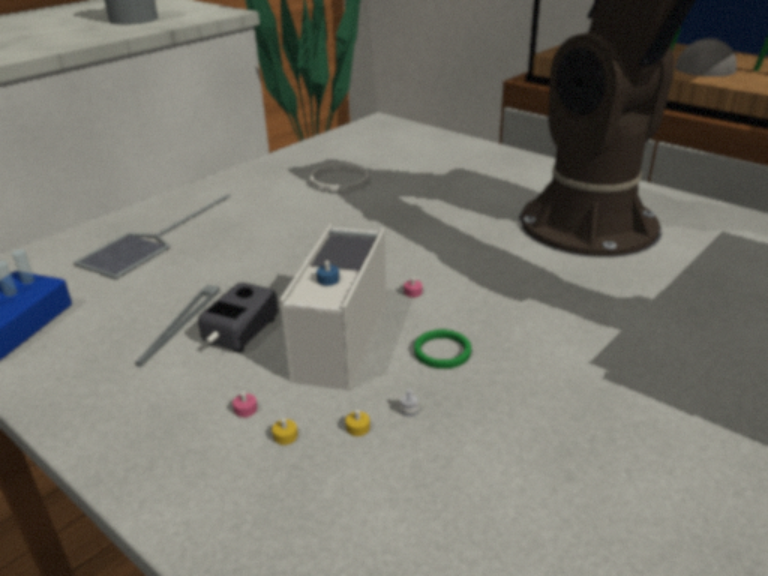

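View pics/top.png

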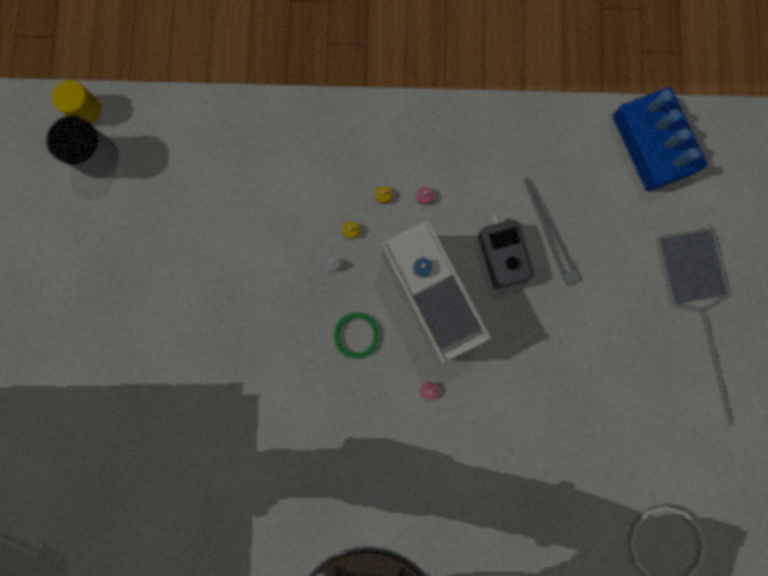

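The scene and top pictures agree. What could be taken for the airstone, in the top view (768 scale):
- Blue disc on the bin's ledge at (423,267). This is my choice.
- Pink discs at (426,195) and (430,391).
- Yellow discs at (384,194) and (352,229).
- Blue rack at (660,140), which isn't a disc.

The bin runs from (410,232) to (468,350), with its flap at the robot end.

```bash
cat > h.py <<'E'
import numpy as np,cv2
def pts(f):
    d=f['depth'];v,u=np.mgrid[:d.shape[0],:d.shape[1]]
    K=f['camera_matrix'];T=np.linalg.inv(f['extrinsics'])
    c=np.stack([(u-K[0,2])/K[0,0]*d,(v-K[1,2])/K[1,1]*d,d],-1)
    p=c@T[:3,:3].T+T[:3,3];p[d==0]=np.nan;return p
def ray(f,u,v,z):
    K=f['camera_matrix'];T=np.linalg.inv(f['extrinsics'])
    r=T[:3,:3]@np.array([(u-K[0,2])/K[0,0],(v-K[1,2])/K[1,1],1]);return T[:3,3]+r*(z-T[2,3])/r[2]
def blue(f):
    h=cv2.cvtColor(f['frame'],cv2.COLOR_RGB2HSV);return cv2.inRange(h,(98,90,40),(118,255,255))
E
python3 - <<'E'
from h import *
f=dict(np.load('/tmp/top.npz'));p=pts(f)
m=(p[...,2]>.115)&(p[...,2]<.14);m[:, :220]=0;m[:,350:]=0;m[:140]=0;m[250:]=0
m=cv2.morphologyEx(m.astype(np.uint8),cv2.MORPH_OPEN,np.ones((3,3)))
n,l,s,c=cv2.connectedComponentsWithStats(m);k=1+s[1:,4].argmax();print(s[k])
q=p[l==k];print('z',np.percentile(q[:,2],[5,50,95]))
r=cv2.minAreaRect(q[:,:2].astype(np.float32)*1000);print(r);b=cv2.boxPoints(r);print(b)
hsv=cv2.cvtColor(f['frame'],cv2.COLOR_RGB2HSV);g=(p[...,2]>.115)&(p[...,2]<.135)
dark=((hsv[...,2]<120)&(hsv[...,1]<90)&(l==k)).astype(np.uint8)
print('flap',cv2.minAreaRect(p[dark>0][:,:2].astype(np.float32)*1000),dark.sum())
for nm in('top','scene'):
    f=dict(np.load(f'/tmp/{nm}.npz'));pp=pts(f);B=blue(f);n,l2,s2,c2=cv2.connectedComponentsWithStats(B)
    for i in range(1,n):
        if s2[i,4]>30: print(nm,c2[i],s2[i],np.nanmedian(pp[l2==i],0),ray(f,*c2[i],.137))
f=dict(np.load('/tmp/top.npz'));cv2.imwrite('pics/crop.png',cv2.resize(f['frame'][140:250,230:350,::-1],None,fx=5,fy=5,interpolation=cv2.INTER_CUBIC))
E
```

```text
[ 254  147   72   94 2849]
z [0.12107329 0.12392608 0.13003623]
((555.6846923828125, -92.92379760742188), (209.56658935546875, 84.0472183227539), 28.444059371948242)
[[ 443.5347    -105.88151  ]
 [ 483.56644   -179.78276  ]
 [ 667.8347     -79.96609  ]
 [ 627.803       -6.0648346]]
flap ((555.6846923828125, -92.92379760742188), (209.56658935546875, 84.0472183227539), 28.444059371948242) 2479
top [439.13726965  92.46333208] [ 409   58   63   69 2659] [ 0.83787677 -0.48496718  0.04822548] [ 0.80583621 -0.44597397  0.137     ]
top [281.61111111 177.75555556] [276 172  12  12  90] [ 0.5894165  -0.07399338  0.13984833] [ 0.59046368 -0.0734056   0.137     ]
scene [218.28455285 183.15447154] [212 177  13  12 123] [ 0.59902323 -0.06465754  0.14175051] [ 0.59482685 -0.06950011  0.137     ]
scene [ 18.52538505 204.22818026] [   0  181   47   59 1753] [ 0.82809932 -0.46616323  0.04683993] [ 0.87846567 -0.29891257  0.137     ]
```

View pics/crop.png

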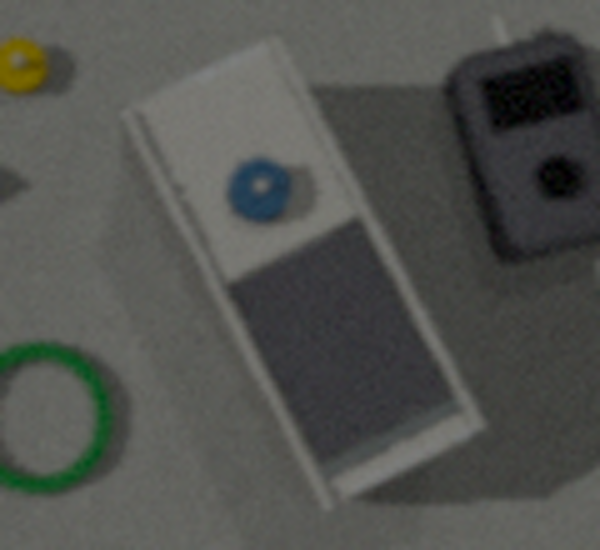

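The crop shows a blue disc with a white nozzle at (262,187) on the ledge, the shut dark flap from (295,250) to (395,440), and the hinge deck nearest the robot. The bin measures 210x84 mm as it should, with its centre at (0.556,-0.093) and +x at yaw 208.4°. The stone is about 30 mm short of the edge and on the middle line. Now I'll travel to above the bin.

send_rows:
  motion: "0 0 0 -35 -31 -4 0;0 0 0 -35 -31 -4 0;0 0 0 -35 -31 -4 0;0 0 0 -35 -31 -4 0;0 0 0 -35 -31 -4 0;0 0 0 -35 -31 -4 0;0 0 0 -35 -31 -4 0;0 0 0 -35 -31 -4 0"

```text
clock: 0.9
tcp_pos: [0.3982, 0.2476, 0.2588]
ee_rot: [-0.581, -3.087, -0.0]
contact_force: [0.4, 0.1, 1.2]
width: 0.0917
grip_force: 0.0
```

send_rows:
  motion: "0 0 0 -35 -31 -4 0.09;0 0 0 -35 -31 -4 0.09;0 0 0 -35 -31 -4 0.09;0 0 0 -35 -31 -4 0.09;0 0 0 -35 -31 -4 0.09;0 0 0 -35 -31 -4 0.09;0 0 0 -35 -31 -4 0.09;0 0 0 -35 -31 -4 0.09"

```text
clock: 1.7
tcp_pos: [0.569, -0.0849, 0.2907]
ee_rot: [-0.58, -3.087, -0.0]
contact_force: [0.5, 0.6, 0.0]
width: 0.0837
grip_force: 0.0
```

send_rows:
  motion: "0 0 8 0 0 0 0.09;0 0 8 0 0 0 0.09;0 0 8 0 0 0 0.09;0 0 8 0 0 0 0.09;0 0 8 0 0 0 0.09;0 0 0 0 0 0 0.09"

```text
clock: 2.3
tcp_pos: [0.5684, -0.0831, 0.2903]
ee_rot: [-1.604, -2.7, 0.001]
contact_force: [0.3, 0.6, -0.3]
width: 0.0839
grip_force: 0.0
```

```bash
cat > st.py <<'E'
from station import env
from h import *
from scipy.spatial.transform import Rotation as R
c=np.array([.5557,-.0929,0]);yaw=np.deg2rad(208.44)
Rb=R.from_euler('z',yaw).as_matrix()
def inbin(p): return (np.asarray(p)-c)@Rb*1000
def show():
    s=env.get_state();M=R.from_rotvec(s['ee_rot']).as_matrix();w=s['width']*1000
    t=inbin(s['tcp_pos']);Y=Rb.T@M[:,1];Z=Rb.T@M[:,2]
    print('t',round(s['clock'],2),'tcp',t.round(1),'toolx',(Rb.T@M[:,0]).round(3),'y',Y.round(3),'z',Z.round(3),'w',round(w,1))
    print('B tip',(t+Y*w/2).round(1),'A outer',(t-Y*(w/2+19)).round(1),'F',s['contact_force'].round(1),'q',s['qpos'].round(2))
E
python3 - <<'E'
from st import *
show()
for n in('wrist','top'):
    f=env.grab_frame(n);np.savez(f'/tmp/{n}2.npz',**f);p=pts(f)
    n_,l,s,cc=cv2.connectedComponentsWithStats(blue(f))
    for i in range(1,n_):
        if s[i,4]>50:print(n,cc[i],s[i],inbin(ray(f,*cc[i],.139)).round(1),inbin(np.nanmedian(p[l==i],0)).round(1))
    if n=='wrist': cv2.imwrite('pics/w.png',f['frame'][:,:,::-1])
E
```

```text
t 2.3 tcp [-15.8  -2.6 290.3] toolx [ 0.002 -1.     0.   ] y [-1.    -0.002 -0.001] z [ 0.001 -0.    -1.   ] w 83.9
B tip [-57.7  -2.7 290.3] A outer [ 45.1  -2.5 290.4] F [ 0.3  0.6 -0.3] q [-0.37  0.33  0.58  1.64 -0.19  1.23  0.75]
wrist [282.56394453 180.06317411] [269 165  29  31 649] [-39.7  -1.9 139. ] [-39.3  -3.2 141.2]
top [439.10124669  92.4318096 ] [ 409   58   62   69 2647] [-51.7 428.3 139. ] [-61.4 478.8  48.3]
```

View pics/w.png

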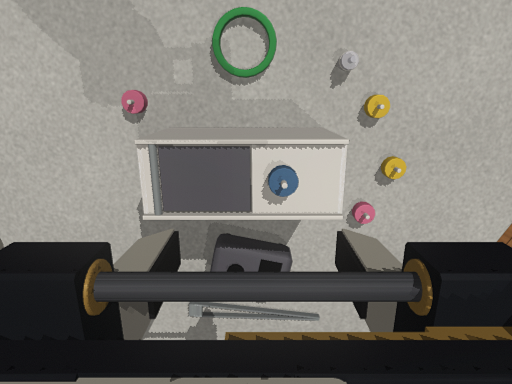

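The wrist view shows the blue stone at (283,180), the mouth edge at column 252 and the flap to its left. The stone is at bin (-39.5,-2), which agrees with the first measurement. Next I tilt so the robot-side finger is lower, and come down above the flap.

send_rows:
  motion: "-6.7 0 0 0 0 0 0.09;-6.7 0 0 0 0 0 0.09;-6.7 0 0 0 0 0 0.09;0 0 0 0 -7.7 26 0.09;0 0 0 0 -7.7 26 0.09;0 0 0 0 -7.7 26 0.09;0 0 0 0 -7.7 26 0.09;0 0 0 0 -7.7 26 0.09"

```text
clock: 3.2
tcp_pos: [0.576, -0.0791, 0.1545]
ee_rot: [1.488, 2.523, 0.446]
contact_force: [0.8, 0.0, 0.1]
width: 0.0835
grip_force: 0.0
```

send_rows:
  motion: "0 0 0 0 0 0 0.09;0 0 0 0 0 0 0.09"

```text
clock: 3.4
tcp_pos: [0.576, -0.0795, 0.1557]
ee_rot: [1.492, 2.522, 0.446]
contact_force: [0.5, 0.4, 0.3]
width: 0.0836
grip_force: 0.0
```

Run:
```python
from st import *
show()
f=env.grab_frame('wrist');n_,l,s,cc=cv2.connectedComponentsWithStats(blue(f))
for i in range(1,n_):
    if s[i,4]>50:print(cc[i],s[i],inbin(ray(f,*cc[i],.139)).round(1))
cv2.imwrite('pics/w2.png',f['frame'][:,:,::-1])
```

```text
t 3.4 tcp [-24.2  -2.2 155.7] toolx [ 0.006 -1.    -0.   ] y [-0.939 -0.005  0.343] z [-0.343 -0.002 -0.939] w 83.6
B tip [-63.5  -2.4 170. ] A outer [ 32.9  -1.8 134.8] F [0.5 0.4 0.3] q [-0.16  0.33  0.44  2.05 -0.67  0.63  1.26]
[269.70382696 231.2312812 ] [ 246  207   51   52 1803] [-37.4  -3.  139. ]
```

View pics/w2.png

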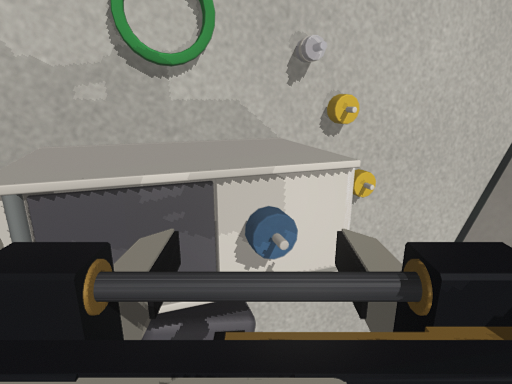

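The view shows the stone at (270,231), between the far finger (on the right) and the flap finger (on the left). I descend vertically 41 mm, which presses the flap.

send_rows:
  motion: "0 0 0 0 -2.3 6.4 0.09;0 0 0 0 -2.3 6.4 0.09;0 0 0 0 -2.3 6.4 0.09;0 0 0 0 -2.3 6.4 0.09;0 0 0 0 -2.3 6.4 0.09;0 0 0 0 -2.3 6.4 0.09;0 0 0 0 0 0 0.09;0 0 0 0 0 0 0.09"

```text
clock: 4.25
tcp_pos: [0.5762, -0.0788, 0.1145]
ee_rot: [1.494, 2.521, 0.447]
contact_force: [1.0, 0.8, 0.7]
width: 0.0838
grip_force: 0.7
```

Run:
```python
from st import *
show()
f=env.grab_frame('wrist');n_,l,s,cc=cv2.connectedComponentsWithStats(blue(f))
for i in range(1,n_):
    if s[i,4]>50:print(cc[i],s[i],inbin(ray(f,*cc[i],.139)).round(1))
g=env.grab_frame('scene');cv2.imwrite('pics/w3.png',np.hstack([f['frame'][:,:,::-1][:,:400],cv2.resize(g['frame'][120:280,160:290,::-1],(312,384))]))
```

```text
t 4.25 tcp [-24.8  -2.6 114.5] toolx [ 0.005 -1.     0.001] y [-0.939 -0.004  0.344] z [-0.344 -0.002 -0.939] w 83.8
B tip [-64.1  -2.8 128.9] A outer [32.4 -2.3 93.5] F [1.  0.8 0.7] q [-0.11  0.39  0.37  2.08 -0.77  0.55  1.36]
[299.61992989 253.69003505] [ 269  231   64   41 1997] [-36.3  -8.7 139. ]
```

View pics/w3.png

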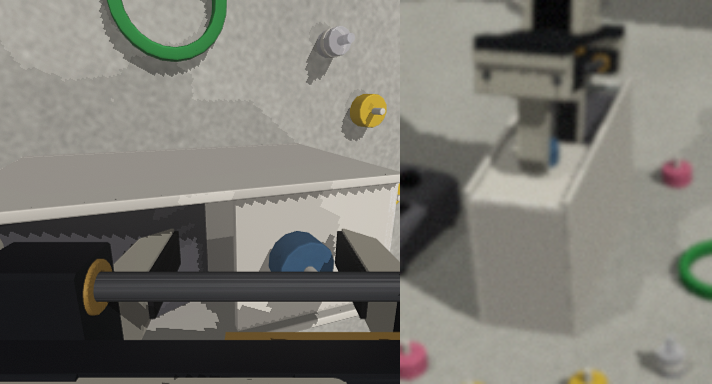

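The flap is held down: the dark mouth gap shows at (220,240), and the stone still stands at (300,250). I hold briefly, then slide slowly while the opening narrows, so the flap finger moves less than the pushing finger.

send_rows:
  motion: "0 0 0 0 0 0 0.09;0 0 0 0 0 0 0.09;0 0 0 0 -1.6 -0.7 0.1;0 0 0 0 -1.6 -0.8 0.11;0 0 0 0 -1.6 -0.7 0.12;0 0 0 0 -1.6 -0.8 0.13;0 0 0 0 -1.6 -0.7 0.14;0 0 0 0 -1.6 -0.8 0.15"
  force: 5

```text
clock: 5.15
tcp_pos: [0.5671, -0.0842, 0.1157]
ee_rot: [1.493, 2.52, 0.447]
contact_force: [2.4, 0.4, 1.2]
width: 0.0781
grip_force: 1.1
```

send_rows:
  motion: "0 0 0 0 -1.6 -0.7 0.16;0 0 0 0 -1.6 -0.8 0.17;0 0 0 0 -1.6 -0.7 0.18;0 0 0 0 -1.6 -0.8 0.19;0 0 0 0 -1.6 -0.7 0.2;0 0 0 0 -1.6 -0.8 0.21"

```text
clock: 5.75
tcp_pos: [0.5577, -0.0892, 0.1166]
ee_rot: [1.493, 2.52, 0.447]
contact_force: [4.1, 1.9, 1.8]
width: 0.0728
grip_force: 1.5
```

```bash
cat > look.py <<'E'
from st import *
import sys
show()
f=env.grab_frame('wrist');n_,l,s,cc=cv2.connectedComponentsWithStats(blue(f))
for i in range(1,n_):
    if s[i,4]>50:
        b=s[i];print(cc[i],b,inbin(ray(f,*cc[i],.139)).round(1),'L',inbin(ray(f,b[0],cc[i][1],.139)).round(1),'R',inbin(ray(f,b[0]+b[2],cc[i][1],.139)).round(1))
cv2.imwrite(f'pics/{sys.argv[1]}.png',f['frame'][:,:,::-1])
E
python3 look.py w4
```

```text
t 5.75 tcp [ -3.5  -2.2 116.6] toolx [ 0.004 -1.    -0.   ] y [-0.939 -0.004  0.344] z [-0.344 -0.001 -0.939] w 72.8
B tip [-37.7  -2.4 129.1] A outer [48.5 -2.  97.5] F [4.1 1.9 1.8] q [-0.08  0.37  0.37  2.12 -0.77  0.55  1.4 ]
[296.78319007 252.28366762] [ 266  229   65   43 2094] [-14.7  -8.2 139. ] L [  1.2 -10.9 139. ] R [-34.   -4.9 139. ]
```

The stone is being pushed, with its centre at about x=-18 and its rear against finger B. I continue.

send_rows:
  motion: "0 0 0 0 -1.6 -0.7 0.22;0 0 0 0 -1.6 -0.8 0.23;0 0 0 0 -1.6 -0.7 0.24;0 0 0 0 -1.6 -0.8 0.25;0 0 0 0 -1.6 -0.7 0.26;0 0 0 0 -1.6 -0.8 0.27"

```text
clock: 6.4
tcp_pos: [0.549, -0.0942, 0.1179]
ee_rot: [1.493, 2.519, 0.448]
contact_force: [4.7, 3.8, 4.5]
width: 0.0672
grip_force: 3.5
```

```bash
python3 look.py w5
```

```text
t 6.4 tcp [  6.5  -2.1 117.9] toolx [ 0.005 -1.    -0.   ] y [-0.939 -0.004  0.345] z [-0.345 -0.001 -0.939] w 67.2
B tip [-25.1  -2.2 129.5] A outer [55.8 -1.8 99.7] F [4.7 3.8 4.5] q [-0.07  0.36  0.37  2.13 -0.77  0.55  1.41]
[291.77192982 251.74205785] [ 262  228   63   44 2109] [ -2.7  -8.  139. ] L [ 12.7 -10.6 139. ] R [-21.3  -4.9 139. ]
```

View pics/w5.png

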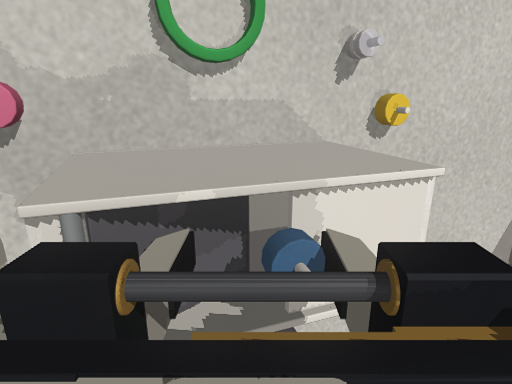

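The stone, at (293,252), overhangs the edge and the flap is well down. I continue over the edge.

send_rows:
  motion: "0 0 0 0 -1.6 -0.7 0.28;0 0 0 0 -1.6 -0.8 0.29;0 0 0 0 -1.6 -0.7 0.3;0 0 0 0 -1.6 -0.8 0.31;0 0 0 0 -1.6 -0.7 0.32;0 0 0 0 -1.6 -0.8 0.33"

```text
clock: 7.05
tcp_pos: [0.5395, -0.0991, 0.1185]
ee_rot: [1.493, 2.52, 0.447]
contact_force: [6.3, 3.4, 2.9]
width: 0.0622
grip_force: 3.0
```

```bash
python3 look.py w6
```

```text
t 7.05 tcp [ 17.2  -2.2 118.5] toolx [ 0.005 -1.    -0.   ] y [-0.939 -0.004  0.344] z [-0.344 -0.002 -0.939] w 62.2
B tip [-12.   -2.4 129.2] A outer [ 64.2  -2.  101.3] F [6.3 3.4 2.9] q [-0.05  0.35  0.37  2.15 -0.77  0.55  1.43]
[294.34954407 198.03951368] [281 190  25  18 329] [  7.5 -35.1 139. ] L [ 14.2 -35.8 139. ] R [  1.4 -34.4 139. ]
```

View pics/w6.png

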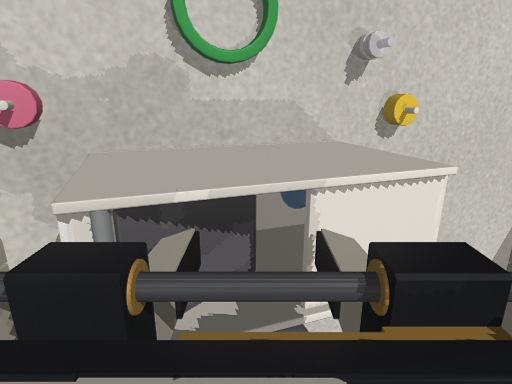

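The stone has dropped: its blue shows at (294,198), deep in the gap. I check its depth before withdrawing.

Run:
```python
from st import *
f=env.grab_frame('wrist');p=pts(f);m=cv2.erode(blue(f),np.ones((3,3)))>0
q=inbin(p[m]);print(m.sum(),np.nanpercentile(q,[5,50,95],axis=0).round(1))
```

```text
250 [[-49.3  -3.1  17.4]
 [-46.    3.1  28.7]
 [-42.4   9.   37. ]]
```

The stone is on the bin floor under the ledge, with its highest points about 37 mm up and clear of the flap. I withdraw straight up.

send_rows:
  motion: "0 0 0 0 2.4 -6.6 0.33;0 0 0 0 2.4 -6.6 0.33;0 0 0 0 2.4 -6.6 0.33;0 0 0 0 2.4 -6.6 0.33;0 0 0 0 5 -14 0.33;0 0 0 0 10 -28 0.33;0 0 0 0 10 -28 0.33;0 0 0 0 10 -28 0.33"

```text
clock: 7.95
tcp_pos: [0.5374, -0.1002, 0.2514]
ee_rot: [1.495, 2.521, 0.445]
contact_force: [0.4, 0.6, 0.7]
width: 0.0615
grip_force: 0.0
```

send_rows:
  motion: "0 0 0 0 0 0 0.33;0 0 0 0 0 0 0.33;0 0 0 0 0 0 0.33;0 0 0 0 0 0 0.33;0 0 0 0 0 0 0.33"

```text
clock: 8.45
tcp_pos: [0.5379, -0.0997, 0.2495]
ee_rot: [1.495, 2.521, 0.446]
contact_force: [0.1, -0.1, -0.3]
width: 0.0614
grip_force: 0.0
```

Run:
```python
from st import *
show()
f=env.grab_frame('wrist');p=pts(f);hh=cv2.cvtColor(f['frame'],cv2.COLOR_RGB2HSV)
q=inbin(p);m=(abs(q[...,1])<30)&(q[...,0]>0)&(q[...,0]<75)&(q[...,2]<140);print(m.sum(),np.percentile(q[m][:,2],[2,10,50,90,98]).round(1))
cv2.imwrite('pics/end.png',f['frame'][:,:,::-1])
```

```text
t 8.45 tcp [ 18.9  -2.5 249.5] toolx [ 0.004 -1.     0.001] y [-0.94  -0.004  0.342] z [-0.342 -0.002 -0.94 ] w 61.4
B tip [-10.   -2.6 260. ] A outer [ 65.6  -2.3 232.5] F [ 0.1 -0.1 -0.3] q [-0.21  0.16  0.52  2.   -0.46  0.81  1.08]
5997 [  6.4 124.4 125.3 126.2 126.7]
```

View pics/end.png

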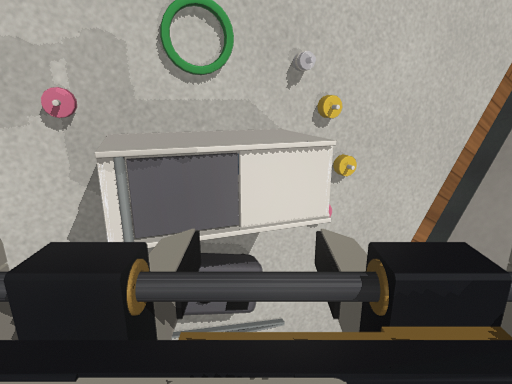

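The flap lies flush at z=125 mm across (130–240, 160–235), the ledge is empty, and the bystanders are undisturbed.

```bash
python3 -c "
from station import env
print(env.job_done())"
```

```text
the job is handed in; nothing more can be done
None
```

The blue airstone was pushed over the ledge and lies on the bin floor, the flap has swung shut, the bystanders look undisturbed, and the job is handed in; no verdict was returned.

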